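# Change the batch of carrier cards in the ultrasonic cleaning rack

### The job

Change the batch in the rack of the ultrasonic cleaner: lift the wire keeper frame off the rack and stand it on its posts on the free rubber mat. Move the cleaned carrier cards (with disc pendants) out of the rack into free places of the wooden stand, standing upright, and the waiting cards (with rings) from the stand into the rack, each slid edgewise down its own pair of guides until it is fully home on the rack floor. Then put the keeper frame back, all four posts fully down in the corner sockets, and leave the other things on the table where they are.

Things in the scene. Friction and masses are not known exactly. Their poses are not given: they have to be found in the camera images.
- rack: steel cleaning rack, fixed, 164 mm long (its x), 98 mm wide (y); origin: centre of its underside, z up. Its floor, where cards rest, is 6 mm up. Four pairs of white card guides, 34 mm apart along x, face each other on the two long walls, so a card spans the rack along y. Four square corner sockets at x = +-74, y = +-41 mm: 11 mm bore, 20 mm deep, rims 50 mm up. The seated keeper frame's origin is 34 mm above the rack's.
- guide1 (a point): middle of the rack floor in guide pair 1 (rack x = -51 mm), where a seated card's origin comes; axes as the rack. The slots are 6 mm wide (x), 83 mm from slot bottom to slot bottom (y), straight from the floor to 44 mm above it, then flared both ways up to 52 mm above it (mouth about 16 mm wide in x, 93 mm in y)
- guide2 (a point): middle of the rack floor in guide pair 2 (rack x = -17 mm), where a seated card's origin comes; axes as the rack. The slots are 6 mm wide (x), 83 mm from slot bottom to slot bottom (y), straight from the floor to 44 mm above it, then flared both ways up to 52 mm above it (mouth about 16 mm wide in x, 93 mm in y)
- guide3 (a point): middle of the rack floor in guide pair 3 (rack x = 17 mm), where a seated card's origin comes; axes as the rack. The slots are 6 mm wide (x), 83 mm from slot bottom to slot bottom (y), straight from the floor to 44 mm above it, then flared both ways up to 52 mm above it (mouth about 16 mm wide in x, 93 mm in y)
- guide4 (a point): middle of the rack floor in guide pair 4 (rack x = 51 mm), where a seated card's origin comes; axes as the rack. The slots are 6 mm wide (x), 83 mm from slot bottom to slot bottom (y), straight from the floor to 44 mm above it, then flared both ways up to 52 mm above it (mouth about 16 mm wide in x, 93 mm in y)
- keeper_frame: welded wire frame, 220 g, stacked loosely on the rack at the start; lifts straight up. Origin: centre of its footprint at the post tips' level, z up, long side along x; same turned half round. Four 8 mm round posts at x = +-74, y = +-41 mm, tips tapered over 6 mm; collars 16 mm above the tips stop on the socket rims. Wires 32 to 38 mm above the tips pass over the card panels, beside the tabs.
- frame_handle (a point): middle of the keeper frame's handle, a black bar along the frame's x over its centre, 80 mm long, 10 mm wide (y), 12 mm tall, 80 to 92 mm above the post tips, on two thin uprights at x = +-34 mm; axes as the frame
- stand: wooden stand with four card places, fixed to the table, 132 mm long (its x), 94 mm wide (its y), 38 mm high; origin at the centre of its underside. A card stands across it (along y) on the base board, whose top is 8 mm above the origin, between two pairs of upright dowels; it lifts straight out.
- slot1 (a point): middle of card place 1 on the stand's board (stand x = -51 mm), where the origin of a card standing there comes; axes as the stand. The dowels, at y = +-30 mm, are 6 mm thick with a 6 mm gap between the two of a pair; their round tops are 30 mm above this point
- slot2 (a point): middle of card place 2 on the stand's board (stand x = -17 mm), where the origin of a card standing there comes; axes as the stand. The dowels, at y = +-30 mm, are 6 mm thick with a 6 mm gap between the two of a pair; their round tops are 30 mm above this point
- slot3 (a point): middle of card place 3 on the stand's board (stand x = 17 mm), where the origin of a card standing there comes; axes as the stand. The dowels, at y = +-30 mm, are 6 mm thick with a 6 mm gap between the two of a pair; their round tops are 30 mm above this point
- slot4 (a point): middle of card place 4 on the stand's board (stand x = 51 mm), where the origin of a card standing there comes; axes as the stand. The dowels, at y = +-30 mm, are 6 mm thick with a 6 mm gap between the two of a pair; their round tops are 30 mm above this point
- next1: carrier card, 60 g, with three rings on its middle, waiting in the stand at the start: wire-mesh panel 4 mm thick (its x), 80 mm long (y), 58 mm tall (z, up); a grip tab stands on the middle of its top edge, 9 mm thick (x), 30 mm long (y), 58 to 82 mm above the lower edge. Origin: middle of its lower edge. Same turned half round. None if absent.
- next2: carrier card, 60 g, with three rings on its middle, waiting in the stand at the start: wire-mesh panel 4 mm thick (its x), 80 mm long (y), 58 mm tall (z, up); a grip tab stands on the middle of its top edge, 9 mm thick (x), 30 mm long (y), 58 to 82 mm above the lower edge. Origin: middle of its lower edge. Same turned half round. None if absent.
- next3: carrier card, 60 g, with three rings on its middle, waiting in the stand at the start: wire-mesh panel 4 mm thick (its x), 80 mm long (y), 58 mm tall (z, up); a grip tab stands on the middle of its top edge, 9 mm thick (x), 30 mm long (y), 58 to 82 mm above the lower edge. Origin: middle of its lower edge. Same turned half round. None if absent.
- next4: carrier card, 60 g, with three rings on its middle, waiting in the stand at the start: wire-mesh panel 4 mm thick (its x), 80 mm long (y), 58 mm tall (z, up); a grip tab stands on the middle of its top edge, 9 mm thick (x), 30 mm long (y), 58 to 82 mm above the lower edge. Origin: middle of its lower edge. Same turned half round. None if absent.
- done1: carrier card, 60 g, with three disc pendants on its middle, cleaned, standing seated in the rack under the keeper frame at the start: wire-mesh panel 4 mm thick (its x), 80 mm long (y), 58 mm tall (z, up); a grip tab stands on the middle of its top edge, 9 mm thick (x), 30 mm long (y), 58 to 82 mm above the lower edge. Origin: middle of its lower edge. Same turned half round. None if absent.
- done2: carrier card, 60 g, with three disc pendants on its middle, cleaned, standing seated in the rack under the keeper frame at the start: wire-mesh panel 4 mm thick (its x), 80 mm long (y), 58 mm tall (z, up); a grip tab stands on the middle of its top edge, 9 mm thick (x), 30 mm long (y), 58 to 82 mm above the lower edge. Origin: middle of its lower edge. Same turned half round. None if absent.
- done3: carrier card, 60 g, with three disc pendants on its middle, cleaned, standing seated in the rack under the keeper frame at the start: wire-mesh panel 4 mm thick (its x), 80 mm long (y), 58 mm tall (z, up); a grip tab stands on the middle of its top edge, 9 mm thick (x), 30 mm long (y), 58 to 82 mm above the lower edge. Origin: middle of its lower edge. Same turned half round. None if absent.
- done4: carrier card, 60 g, with three disc pendants on its middle, cleaned, standing seated in the rack under the keeper frame at the start: wire-mesh panel 4 mm thick (its x), 80 mm long (y), 58 mm tall (z, up); a grip tab stands on the middle of its top edge, 9 mm thick (x), 30 mm long (y), 58 to 82 mm above the lower edge. Origin: middle of its lower edge. Same turned half round. None if absent.
- drip_mat: black rubber mat lying on the table, 190 mm (its x) by 128 mm (its y), 2 mm thick, fixed; origin at the centre of its underside. Free: the place to set down the keeper frame.
- copper_tongs: pair of flat copper tongs, 28 x 207 x 10 mm, lying in front of the cleaner; origin at the centre of its underside; a bystander, leave it where it lies
- brass_brush: brass brush with a wooden back, 17 x 170 x 26 mm, lying on its bristles in front of the cleaner; origin at the centre of its underside; a bystander, leave it where it lies
- flux_bottle: small brown bottle with a black cap, 36 mm across and 82 mm tall, behind the work; origin at the centre of its underside; a bystander, leave it standing

How it is judged (in metres and radians):
On the way, in this order (a step that is already met when the one before it is completed fails the run):
1. the keeper frame is off the rack and stands upright on the rubber mat (horizontal distance between keeper_frame and rack above 0.11 m and horizontal distance between keeper_frame and drip_mat below 0.075 m and height (world z) of keeper_frame below 0.012 m and angle between keeper_frame's own z axis and vertical below 0.12 rad and linear speed of keeper_frame below 0.02 m/s), for 0.2 s.
2. every waiting card is fully home in a guide pair of the rack and every cleaned card stands in the wooden stand (z of next1 in the frame of rack between 0.003 and 0.0085 m and angle between the x axis of each of next1, next2, next3, next4 and the x axis of rack, either way round below 0.09 rad and angle between the z axis of each of next1, next2, next3, next4 and the z axis of rack, either way round below 0.09 rad and (horizontal distance between next1 and guide1 below 0.0045 m or horizontal distance between next1 and guide2 below 0.0045 m or horizontal distance between next1 and guide3 below 0.0045 m or horizontal distance between next1 and guide4 below 0.0045 m) and z of next2 in the frame of rack between 0.003 and 0.0085 m and (horizontal distance between next2 and guide1 below 0.0045 m or horizontal distance between next2 and guide2 below 0.0045 m or horizontal distance between next2 and guide3 below 0.0045 m or horizontal distance between next2 and guide4 below 0.0045 m) and z of next3 in the frame of rack between 0.003 and 0.0085 m and (horizontal distance between next3 and guide1 below 0.0045 m or horizontal distance between next3 and guide2 below 0.0045 m or horizontal distance between next3 and guide3 below 0.0045 m or horizontal distance between next3 and guide4 below 0.0045 m) and z of next4 in the frame of rack between 0.003 and 0.0085 m and (horizontal distance between next4 and guide1 below 0.0045 m or horizontal distance between next4 and guide2 below 0.0045 m or horizontal distance between next4 and guide3 below 0.0045 m or horizontal distance between next4 and guide4 below 0.0045 m) and z of done1 in the frame of stand between 0.004 and 0.0115 m and angle between the x axis of each of done1, done2, done3, done4 and the x axis of stand, either way round below 0.16 rad and angle between the z axis of each of done1, done2, done3, done4 and the z axis of stand, either way round below 0.16 rad and (horizontal distance between done1 and slot1 below 0.01 m or horizontal distance between done1 and slot2 below 0.01 m or horizontal distance between done1 and slot3 below 0.01 m or horizontal distance between done1 and slot4 below 0.01 m) and z of done2 in the frame of stand between 0.004 and 0.0115 m and (horizontal distance between done2 and slot1 below 0.01 m or horizontal distance between done2 and slot2 below 0.01 m or horizontal distance between done2 and slot3 below 0.01 m or horizontal distance between done2 and slot4 below 0.01 m) and z of done3 in the frame of stand between 0.004 and 0.0115 m and (horizontal distance between done3 and slot1 below 0.01 m or horizontal distance between done3 and slot2 below 0.01 m or horizontal distance between done3 and slot3 below 0.01 m or horizontal distance between done3 and slot4 below 0.01 m) and z of done4 in the frame of stand between 0.004 and 0.0115 m and (horizontal distance between done4 and slot1 below 0.01 m or horizontal distance between done4 and slot2 below 0.01 m or horizontal distance between done4 and slot3 below 0.01 m or horizontal distance between done4 and slot4 below 0.01 m)), for 0.2 s.
At the end, for the whole second after the job is handed in: ring cards: in a guide pair, lower edge within 2.5 mm of the rack floor, 4.5 mm sideways, 0.09 rad; pendant cards: on the stand's board within 3.5 mm, 10 mm from a place's middle, 0.16 rad; frame seated within 4 mm sideways, 3.5 mm in height, yaw 0.06, level 0.05 rad; all at rest (all of step 2 and horizontal distance between keeper_frame and rack below 0.004 m and z of keeper_frame in the frame of rack between 0.03 and 0.0375 m and angle between the x axis of keeper_frame and the x axis of rack, either way round below 0.06 rad and angle between keeper_frame's own z axis and vertical below 0.05 rad and linear speed of each of next1, next2, next3, next4, done1, done2, done3, done4, keeper_frame below 0.02 m/s); the robot touches nothing.
It fails at once if a bystander is knocked out of its place (more than 4 cm) (distance of any of copper_tongs, brass_brush, flux_bottle from where it was at the start of the episode above 0.04 m).
Of next1, next2, next3, next4 only 2 to 3 are there at a start; the rules pass over those that are not, and their reading is None.
Of done1, done2, done3, done4 only 2 to 3 are there at a start; the rules pass over those that are not, and their reading is None.
At some moment in a run one of keeper_frame may be knocked a few centimetres aside while the robot is not near it.
It also fails if it takes over 208 s, if anything falls off the work surface, if the arm or the gripper's body presses on something with over 40 N, if the wrist force passes 120 N, or if a joint passes its speed limit or range.

### The arm

A 6-joint arm with a two-finger parallel gripper is mounted at the origin on a cart in front of the work surface, level with it; the furniture and walls round the work are solid. World frame = base frame: x ahead of the robot, y to its left, z up, the work surface at z = 0. Lengths are in mm, angles in degrees, forces in N, time in s.
With the tool pointing down it reaches from about 350 to 850 mm from the base axis. Payload 8.1 kg.
Tool frame: the origin (TCP) lies midway between the tips of the shut fingers; the grasp point (between the pads) lies 19 mm behind it; z points along the fingers, y is the direction in which the jaws open and shut (so a half turn about z gives the same grasp; the last joint's range is limited). The gripper opens to 85 mm and grips with 20 to 120 N. Pads are 22 mm wide; open, the fingers measure 114 mm over their backs; the gripper's body (76 mm by 85 mm) begins 54 mm behind the grasp point. The pads swing forward as they close: fully open they stand 13 mm farther back than shut.
Start: joints at [-68.95, 7.471, 85.268, -0, 87.261, -4.893], TCP at [262.511, -539.531, 231.292] pointing down, gripper open.
Joint ranges: [-169.43, 169.43], [-51.17, 129.36], [1.28, 143.12], [-76.62, 256.62], [0, 156.53], [-152.29, 152.29]. Speed limits (degrees/s): [136.94, 136.94, 159.86, 180, 180, 180].

### API

Orientations are given as [roll, pitch, yaw] about the fixed x, y, z axes, in that order (R = Rz(yaw) Ry(pitch) Rx(roll)).
In Python, from bench import telemetry, snapshot, camera_params, job gives the robot as it stands. The module is installed in compiled form; this text tells all that it offers.
- The arm moves only by the shell command python3 -m jog 'ROWS' [FORCE]. ROWS is JSON, a list that holds one entry, the list of rows, each a list of 7 numbers: the shift along the tool's x, y, z in units of 50 mm (1.0 is 50 mm), then the turn, a rotation vector about the tool's x, y, z in units of 2 pi rad (1.0 is 2 pi rad), then the opening, from 0 (shut) to 1 (fully open). In form: [[[dx, dy, dz, rx, ry, rz, claw], ...]]. A call has 1 to 12 rows; each row shifts and turns the commanded pose from where the row before left it, along the tool's axes as they then stand; what a row does not reach is not made up. A row lasts 1/8 s, in which the tool goes at most 62.5 mm and 10.7 degrees, less where a joint would pass 70% of its speed; a pose out of reach is approached as far as the arm can. A call with a number of a shift or a turn outside -1 to 1 is refused whole. A call with a gripper value outside its range is refused whole. The fingers move at their own pace and stop on an object; FORCE is the grip in N (left out, the last holds). Time passes only in rows, so rows that do not move let the fingers close. It gives the time, the measured TCP pose, the force and the opening at its end, in the units of the state.
- telemetry.sense(): the state, without advancing time (a new reading comes with each control period).
- snapshot(name): name is "scene" or "side" or "wrist"; returns (picture, depth): 420x560x3 uint8, red, green, blue; 420x560 float32, mm along the optical axis (not along the pixel's ray), 0 where there is no reading.
- camera_params(name): a dict with "K" (3x3 intrinsics, pixels), "D" ([k1, k2, p1, p2, k3] as OpenCV has them; the pictures are not rectified), "extrinsics" (4x4, takes a point from camera to world coordinates). Camera axes: x right, y down, z forward; pixel columns grow to the right and rows downward; lengths in mm; the calibration is good to about 2 mm. A picture is of the moment at which its call begins: read the wrist's pose just before it. camera_params takes no time and is no camera call; for the wrist camera it gives the pose at the moment of the call.
- job.hand_in(): hands the job in, once; it reports no verdict.
The state is a dict: "time": time; "joint_pos": joint angles; "qd": joint speeds; "joint_efforts": joint torques, N m; "tool_pos": TCP position; "tcp_rot": TCP orientation; "ft_force": force on the tool from outside, world axes, zero at the start; "wrist_torque": the same for the moment, N m; "finger_gap": finger opening in mm.
Only numpy, scipy, OpenCV 4.12 (cv2) and the standard library are available. Lean on these libraries where they do the work, as an engineer would, in place of code of your own. Each camera call takes 0.05 s, during which the arm holds its last target. There are 200 camera calls.

## Working session

There is one attempt and no reset: what is moved stays moved. The work goes in short steps, Python scripts to look and compute and a shell command to move; the robot and the scene stay as the last step left them, time stands still between calls to the robot, and variables do not carry over. Pictures are saved under pics/ and viewed, about 12 in all and at most 16, crops included, and the job is handed in when it is done.

```bash
mkdir -p pics; ls; cat > h.py <<'E'
import numpy as np,cv2
from bench import telemetry,snapshot,camera_params
def shot(n,f=None):
    p=camera_params(n); im,d=snapshot(n)
    if f: cv2.imwrite('pics/'+f,im[:,:,::-1]); np.savez('pics/'+f+'.npz',im=im,d=d,K=p['K'],D=p['D'],E=p['extrinsics'])
    return im,d,p
def cloud(d,K,D,E):
    K=np.array(K,float);D=np.array(D,float);E=np.array(E,float)
    h,w=d.shape;u,v=np.meshgrid(np.arange(w),np.arange(h))
    n=cv2.undistortPoints(np.stack([u,v],-1).reshape(-1,1,2).astype(np.float64),K,D).reshape(h,w,2)
    P=np.concatenate([n*d[...,None],d[...,None]],-1)
    W=P@E[:3,:3].T+E[:3,3]; W[d<=0]=np.nan
    return W
def load(f):
    z=np.load('pics/'+f+'.npz'); return z['im'],cloud(z['d'],z['K'],z['D'],z['E'])
E
python3 - <<'E'
from h import *
s=telemetry.sense();print(s)
for n in ['scene','side','wrist']:
    im,d,p=shot(n,n+'0.png');print(n,np.round(p['extrinsics'],2),p['K'][0][0])
E
```

```text
pics
{'time': 0.0, 'joint_pos': array([-6.89511730e+01,  7.51446545e+00,  8.53305643e+01, -1.80592526e-03,
        8.72606612e+01, -4.89508142e+00]), 'qd': array([ 0.00393727, -0.1204743 , -0.07620844, -0.01064856,  0.05521115,
       -0.03598181]), 'joint_efforts': array([-1.59500109e-03, -5.69401324e+01, -5.00549841e+01, -8.04320061e-04,
        1.50628248e-02, -8.25022721e-05]), 'tool_pos': array([ 262.28583239, -539.01987009,  230.23880854]), 'tcp_rot': array([-1.79894541e+02, -7.22163300e-03,  2.59439897e+01]), 'ft_force': array([0.06925853, 0.58268311, 0.27030443]), 'wrist_torque': array([0.04460995, 0.03558807, 0.02699151]), 'finger_gap': 85.7089619111047}
scene [[-8.4000e-01 -2.5000e-01  4.9000e-01  1.4122e+02]
 [-5.5000e-01  3.6000e-01 -7.5000e-01  6.0734e+02]
 [ 1.0000e-02 -9.0000e-01 -4.4000e-01  4.8425e+02]
 [ 0.0000e+00  0.0000e+00  0.0000e+00  1.0000e+00]] 389.32988765068035
side [[-9.3000e-01 -2.0000e-01  3.2000e-01  2.9378e+02]
 [-3.7000e-01  5.4000e-01 -7.5000e-01  6.4847e+02]
 [-2.0000e-02 -8.2000e-01 -5.8000e-01  6.1262e+02]
 [ 0.0000e+00  0.0000e+00  0.0000e+00  1.0000e+00]] 505.34854599198945
wrist [[ 4.4000e-01 -8.6000e-01 -2.7000e-01  3.3131e+02]
 [-9.0000e-01 -4.2000e-01 -1.3000e-01 -5.0607e+02]
 [-0.0000e+00  3.0000e-01 -9.5000e-01  3.7172e+02]
 [ 0.0000e+00  0.0000e+00  0.0000e+00  1.0000e+00]] 371.138577935783
```

View pics/scene0.png

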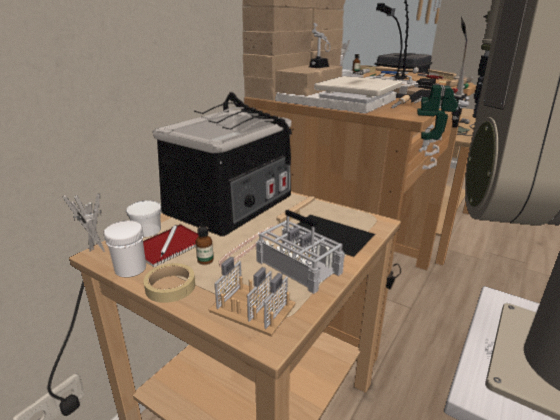

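View pics/side0.png

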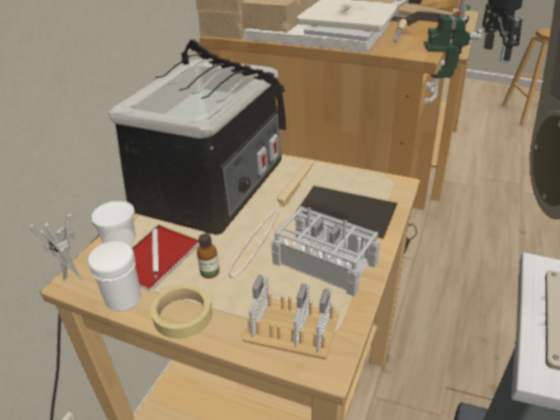

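The stand (front, ~265,320 in side) holds 3 ring cards; the rack with keeper frame is at ~(325,245), the mat behind it at (348,208).

```bash
python3 - <<'E'
from h import *
out=[]
for f,boxes in [('side0.png',[('mat',(348,205)),('rackc',(325,245)),('stand',(290,320)),('bottle',(207,262)),('tongs',(256,245)),('brush',(297,182))])]:
    im,W=load(f)
    for n,(u,v) in boxes: print(f,n,np.round(W[v,u],1),im[v,u])
    # ortho
    x0,x1,y0,y1=250,850,-420,420
    H=np.full((600,840),-1e3);C=np.zeros((600,840,3),np.uint8)
    P=W.reshape(-1,3);c=im.reshape(-1,3)
    ok=np.isfinite(P).all(1)&(P[:,2]>-10)&(P[:,2]<200);P=P[ok];c=c[ok]
    o=np.argsort(P[:,2]);P=P[o];c=c[o]
    r=(850-P[:,0]).astype(int);k=(420-P[:,1]).astype(int);g=(r>=1)&(r<599)&(k>=1)&(k<839)
    for dr in(0,1):
        for dk in(0,1): C[r[g]-dr,k[g]-dk]=c[g]
    m=(np.abs(P[:,2]-2)<3)&(c.max(1)<45)
    q=P[m].astype(np.float32);print('mat pts',len(q));
    im2=np.zeros((600,840),np.uint8); im2[r[m&g],k[m&g]]=255
    im2=cv2.morphologyEx(im2,cv2.MORPH_CLOSE,np.ones((7,7)))
    n,l,s,ce=cv2.connectedComponentsWithStats(im2);i=1+np.argmax(s[1:,4]);cs=np.argwhere(l==i)
    rc=cv2.minAreaRect(np.c_[850-cs[:,0],420-cs[:,1]].astype(np.float32));print('mat',rc)
    cv2.imwrite('pics/ortho.png',cv2.resize(C[:,:,::-1],(800,571)))
E
```

```text
side0.png mat [ 502.4 -187.5    1.2] [70 66 57]
side0.png rackc [484.8  24.1  64.9] [161 159 155]
side0.png stand [499.2 151.    6.4] [194 163 113]
side0.png bottle [667.4 107.8  39.5] [178 173 152]
side0.png tongs [629.7  -5.6  -0.8] [200 183 152]
side0.png brush [ 621.9 -204.2   21.7] [200 177 138]
mat pts 0Traceback (most recent call last):
  File "<stdin>", line 19, in <module>
    return _wrapfunc(a, 'argmax', axis=axis, out=out, **kwds)
    return bound(*args, **kwds)
ValueError: attempt to get argmax of an empty sequence
```

```bash
python3 -m jog '[[[0,0,-0.47,0,0,0.024,1],[0,0,-0.47,0,0,0.024,1],[0,0,-0.47,0,0,0.024,1]]]'; python3 -m jog '[[[0.43,-0.865,0,0,0,0,1],[0.43,-0.865,0,0,0,0,1],[0.43,-0.865,0,0,0,0,1],[0.43,-0.865,0,0,0,0,1],[0.43,-0.865,0,0,0,0,1],[0.43,-0.865,0,0,0,0,1],[0.43,-0.865,0,0,0,0,1],[0.43,-0.865,0,0,0,0,1],[0.43,-0.865,0,0,0,0,1],[0.43,-0.865,0,0,0,0,1],[0.43,-0.865,0,0,0,0,1],[0.43,-0.865,0,0,0,0,1]]]'; python3 -m jog '[[[0,0,0,0,0,0,1],[0,0,0,0,0,0,1]]]'; python3 - <<'E'
from h import *
s=telemetry.sense();print(s['tool_pos'],s['tcp_rot'],s['time'])
shot('wrist','w1.png')
E
```

```text
time: 0.52
tool_pos: [262.4, -539.3, 302.0]
tcp_rot: [-180.0, 0.0, -0.3]
ft_force: [-0.1, -0.3, 0.2]
finger_gap: 85.5
time: 2.02
tool_pos: [520.7, -18.9, 301.6]
tcp_rot: [180.0, 0.0, 0.0]
ft_force: [0.6, -1.1, -0.2]
finger_gap: 85.2
time: 2.28
tool_pos: [520.0, -20.5, 301.4]
tcp_rot: [180.0, 0.1, 0.1]
ft_force: [-0.5, 0.7, 0.2]
finger_gap: 84.9
[520.03916704 -20.47566485 301.42268112] [1.79982387e+02 5.25141967e-02 6.89159140e-02] 2.275
```

View pics/w1.png

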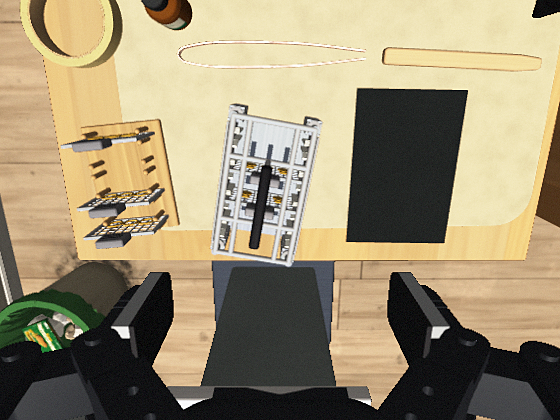

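```bash
cat > m.py <<'E'
from h import *
import sys
im,W=load('w1.png')
x,y,z=W[...,0],W[...,1],W[...,2]; I=im.astype(int)
reg=lambda a,b,c,d:(np.indices(z.shape)[1]>=a)&(np.indices(z.shape)[1]<b)&(np.indices(z.shape)[0]>=c)&(np.indices(z.shape)[0]<d)
def rect(m,n):
    p=W[m][:,:2].astype(np.float32); zz=W[m][:,2]
    (c,s,a)=cv2.minAreaRect(p); print(n,len(p),'c',np.round(c,1),'s',np.round(s,1),'a',round(a,1),'med',np.round(np.median(p,0),1),'z',np.round(np.percentile(zz,[5,50,95]),1))
rect(reg(340,475,80,250)&(z>-3)&(z<6)&(I.max(2)<60),'mat')
rk=reg(200,330,95,275)
rect(rk&(z>105)&(z<135)&(I.max(2)<80),'handle')
rect(rk&(z>30)&(z<62),'rack40-62')
for a in range(40,76,4): print(a,(rk&(z>a)&(z<a+4)).sum())
st=reg(70,185,110,235)
rect(st&(z>5)&(z<12),'standboard')
rect(st&(z>78)&(z<100),'tabs')
# table plane
print('table z',np.nanmedian(z[260-40:260-15,180:205]),np.nanmedian(z[20:40,200:350]))
E
python3 m.py
```

```text
mat 15829 c [ 502.8 -170.8] s [127.7 189.4] a 89.1 med [ 511.8 -170.2] z [-0.7  0.7  2. ]
handle 863 c [493.2  -2.6] s [ 9.9 79.6] a 79.8 med [496.3  -2.9] z [122.4 124.3 125.6]
rack40-62 2351 c [493.3  -2.5] s [ 97.4 163.7] a 79.8 med [497.7   8.9] z [33.5 53.2 57.9]
40 192
44 148
48 290
52 757
56 517
60 255
64 227
68 4358
72 120
standboard 5269 c [494.6 159.4] s [130.6  95. ] a 5.3 med [505.4 153.8] z [5.4 6.7 8.7]
tabs 676 c [511.2 161.3] s [76.8 29.9] a 4.9 med [540.1 159.5] z [80.5 88.2 89.8]
table z -3.303185047128011 -1.2292365336781472
```

Handle and rack agree (centre ≈ (493,-2.6), yaw -10.2°), sizes match within 1 mm; z reads ~1.5 mm low. Going for the handle.

```bash
cat > to.py <<'E'
# usage: to.py x y z yaw  -> turn (tool z, 2pi units) and shift along tool axes AFTER the turn, in 50 mm units
from h import *; import sys
x,y,z,w=map(float,sys.argv[1:5]); s=telemetry.sense(); p=s['tool_pos'];y0=s['tcp_rot'][2]
dw=(w-y0+180)%360-180; a=np.radians(w); d=np.array([x,y,z])-p
t=np.array([np.cos(a)*d[0]+np.sin(a)*d[1], np.sin(a)*d[0]-np.cos(a)*d[1], -d[2]])/50
print('turn %.4f shift'%(-dw/360),np.round(t,3),'rpy',np.round(s['tcp_rot'],2),'F',np.round(s['ft_force'],1),'gap',round(s['finger_gap'],1),'t',s['time'])
E
python3 -m jog '[[[-0.2,-0.09,0.5,0,0,0.0283,1],[-0.2,-0.09,0.5,0,0,0,1],[-0.19,-0.08,0.5,0,0,0,1],[0,0,0.5,0,0,0,1],[0,0,0.5,0,0,0,1],[0,0,0.5,0,0,0,1],[0,0,0,0,0,0,1],[0,0,0,0,0,0,1]]]'; python3 to.py 493.2 -2.6 102 -10.2
```

```text
time: 3.32
tool_pos: [493.0, -4.9, 152.9]
tcp_rot: [180.0, -0.1, -10.2]
ft_force: [-0.5, 0.0, 0.6]
finger_gap: 85.4
turn -0.0001 shift [-0.004 -0.046  1.018] rpy [ 1.800e+02 -7.000e-02 -1.023e+01] F [-0.5  0.   0.6] gap 85.4 t 3.325
```

```bash
python3 -m jog '[[[0,-0.02,0.35,0,0,0,1],[0,-0.02,0.35,0,0,0,1],[0,0,0.32,0,0,0,1],[0,0,0,0,0,0,0],[0,0,0,0,0,0,0],[0,0,0,0,0,0,0],[0,0,0,0,0,0,0],[0,0,0,0,0,0,0]]]' 50; python3 to.py 493.2 -2.6 102 -10.2
python3 -m jog '[[[0,0,-0.1,0,0,0,0],[0,0,-0.2,0,0,0,0],[0,0,-0.2,0,0,0,0],[0,0,-0.3,0,0,0,0],[0,0,-0.4,0,0,0,0],[0,0,-0.4,0,0,0,0],[0,0,-0.4,0,0,0,0],[0,0,0,0,0,0,0]]]';python3 to.py 502.8 -170.8 192 -0.9;  python3 - <<'E'
from h import *
shot('side','s2.png')
E
```

```text
time: 4.32
tool_pos: [493.5, -2.1, 101.5]
tcp_rot: [-180.0, -0.1, -10.2]
ft_force: [-0.7, 0.6, 4.4]
finger_gap: 8.9
turn 0.0001 shift [-0.004  0.01  -0.009] rpy [-1.7999e+02 -7.0000e-02 -1.0160e+01] F [-0.7  0.6  4.4] gap 8.9 t 4.325
time: 5.32
tool_pos: [494.5, -2.3, 203.6]
tcp_rot: [-180.0, -0.3, -10.2]
ft_force: [-0.5, 0.7, -1.2]
finger_gap: 8.8
turn -0.0257 shift [0.22  3.367 0.231] rpy [-179.98   -0.27  -10.16] F [-0.5  0.7 -1.2] gap 8.8 t 5.325
```

View pics/s2.png

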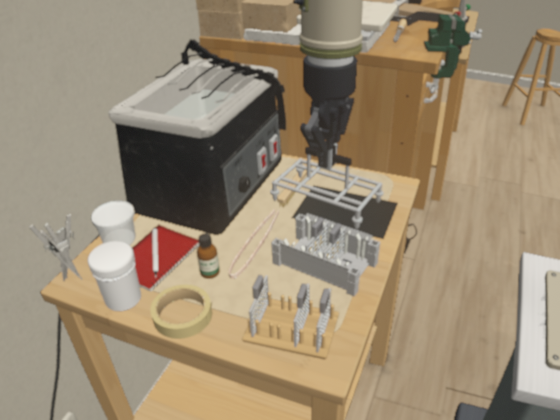

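The frame hangs level in the gripper, and two cards with pendants stay in the rack. Over to the mat.

```bash
python3 -m jog '[[[0.06,0.4,0,0,0,-0.0129,0],[0.06,0.6,0,0,0,-0.0128,0],[0.06,0.6,0,0,0,0,0],[0.04,0.6,0,0,0,0,0],[0,0.6,0,0,0,0,0],[0,0.57,0.3,0,0,0,0],[0,0,0.5,0,0,0,0],[0,0,0.5,0,0,0,0],[0,0,0.5,0,0,0,0],[0,0,0.5,0,0,0,0],[0,0,0.2,0,0,0,0],[0,0,0,0,0,0,0]]]'; python3 to.py 502.8 -170.8 69.5 -0.9
```

```text
time: 6.88
tool_pos: [494.7, -170.7, 74.8]
tcp_rot: [-179.9, 0.1, -0.9]
ft_force: [-0.5, 0.7, -3.0]
finger_gap: 8.8
turn -0.0000 shift [0.162 0.    0.105] rpy [-1.7994e+02  1.2000e-01 -9.1000e-01] F [-0.5  0.7 -3. ] gap 8.8 t 6.875
```

```bash
python3 -m jog '[[[0,0,0.06,0,0,0,0],[0,0,0.05,0,0,0,0],[0,0,0,0,0,0,0]]]'; python3 -m jog '[[[0,0,0,0,0,0,0.35],[0,0,0,0,0,0,0.35],[0,0,0,0,0,0,0.35],[0,0,0,0,0,0,0.35],[0,0,-0.6,0,0,0,0.4],[0,0,-0.9,0,0,0,0.4],[0,0,-0.9,0,0,0,0.4],[0,0,-0.9,0,0,0,0.4],[0,0,-0.8,0,0,0,0.4]]]';python3 to.py 560 75 280 -3
```

```text
time: 7.25
tool_pos: [495.8, -171.2, 70.6]
tcp_rot: [180.0, -0.0, -0.9]
ft_force: [-0.1, -0.6, -2.2]
finger_gap: 9.0
time: 8.38
tool_pos: [495.7, -171.1, 277.2]
tcp_rot: [180.0, -0.1, -0.9]
ft_force: [1.4, -0.1, 0.2]
finger_gap: 34.5
turn 0.0058 shift [ 1.027 -4.982 -0.055] rpy [ 1.7997e+02 -6.0000e-02 -9.1000e-01] F [ 1.4 -0.1  0.2] gap 34.5 t 8.375
```

```bash
python3 -m jog '[[[0.15,-0.8,0,0,0,0,0.4],[0.15,-0.83,0,0,0,0,0.4],[0.15,-0.83,0,0,0,0,0.4],[0.15,-0.83,0.1,0,0,0,0.4],[0.2,-0.83,0.1,0,0,0,0.4],[0.2,-0.83,0.2,0,0,0,0.4],[0,0,0,0,0,0,0.4],[0,0,0,0,0,0,0.4]]]'; python3 - <<'E'
from h import *
s=telemetry.sense();print(s['tool_pos'],s['tcp_rot'],s['time'])
im,d,p=shot('wrist','w3.png')
cv2.imwrite('pics/w3c.png',cv2.resize(im[60:320,50:510,::-1],(800,452),interpolation=cv2.INTER_CUBIC))
E
```

```text
time: 9.38
tool_pos: [549.4, 75.4, 255.3]
tcp_rot: [180.0, 0.0, -0.9]
ft_force: [-0.5, -0.7, 0.3]
finger_gap: 34.1
[549.4206418   75.38364938 255.27563225] [ 1.79973179e+02  1.63606841e-02 -8.76805724e-01] 9.375
```

View pics/w3c.png

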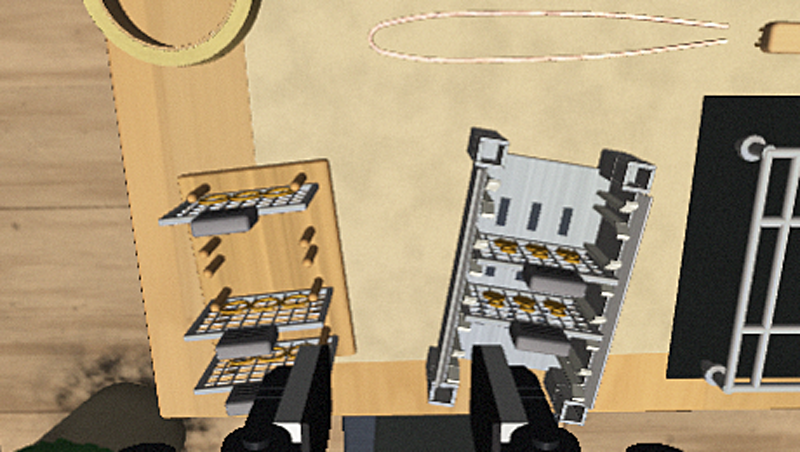

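Stand: ring cards in places 4, 2, 1; place 3 is free. Rack: pendant cards in guides 3 and 2; guides 1 and 4 free. The frame stands on the mat. Now precise fits.

```bash
cat > m3.py <<'E'
from h import *
import sys
f=sys.argv[1]
im,W=load(f); x,y,z=W[...,0],W[...,1],W[...,2]+1.4
print('mat z',np.round(np.nanmedian(z[(abs(x-500)<60)&(abs(y+130)<12)]),2))
def rect(p,n):
    (c,s,a)=cv2.minAreaRect(p[:,:2].astype(np.float32))
    if s[0]<s[1]: s=s[::-1];a=a-90
    a=(a+90)%180-90
    print(n,len(p),'c',np.round(c,1),'s',np.round(s,1),'long-axis a',round(a,1))
R=lambda cx,cy,yaw:((x-cx)*np.cos(np.radians(yaw))+(y-cy)*np.sin(np.radians(yaw)),-(x-cx)*np.sin(np.radians(yaw))+(y-cy)*np.cos(np.radians(yaw)))
for nm,cx,cy,yaw,zt,L,Wd,zr in [('rack',493.2,-2.6,-10.2,88,84,52,(30,62)),('stand',494.6,159.4,5.3,90,68,49,(6,11))]:
    u,v=R(cx,cy,yaw); box=(abs(u)<L+8)&(abs(v)<Wd+8)
    m=box&(z>zr[0])&(z<zr[1]); rect(W[m],nm)
    t=(box&(z>zt-2.5)&(z<zt+3)).astype(np.uint8)
    n,l,s,_=cv2.connectedComponentsWithStats(t)
    for i in range(1,n):
        if s[i,4]>40:
            mm=l==i; rect(W[mm],' tab'); print('   local u,v',np.round([ (u[mm].min()+u[mm].max())/2,(v[mm].min()+v[mm].max())/2],1),'z',round(np.median(z[mm]),1))
E
python3 m3.py w3.png
```

```text
mat z 2.49
rack 5885 c [492.8  -1.9] s [164.6  98.9] long-axis a -10.1
 tab 313 c [509.8  -4.8] s [30.4  9.5] long-axis a 79.0
   local u,v [16.7  0.8] z 87.8
 tab 296 c [476.6   1.2] s [30.3  9.2] long-axis a 81.0
   local u,v [-17.2   0.8] z 87.8
stand 5292 c [494.9 159.2] s [131.9  94.2] long-axis a 5.6
 tab 350 c [545.3 164.5] s [30.1  9.3] long-axis a -85.2
   local u,v [51.   0.4] z 89.8
 tab 296 c [477.9 158.8] s [30.2  9.4] long-axis a -84.2
   local u,v [-16.7   1. ] z 89.8
 tab 136 c [443.1 163.7] s [16.   9.9] long-axis a -86.8
   local u,v [-50.9   9. ] z 89.8
```

```bash
python3 -m jog '[[[0,0,0,0,0,-0.0268,0.25],[0,0,0,0,0,-0.0268,0.25],[0,0,0,0,0,-0.0268,0.25],[0,0,0,0,0,-0.0268,0.25],[0,0,0,0,0,-0.0268,0.25],[0,0,0,0,0,-0.0268,0.25],[0,0,0,0,0,-0.0268,0.25],[0,0,0,0,0,-0.0268,0.25],[0,0,0,0,0,-0.0268,0.25],[0,0,0,0,0,-0.0268,0.25],[0,0,0,0,0,0,0.25]]]'; python3 to.py 545.5 164.3 155 95.5
```

```text
time: 10.8
tool_pos: [549.7, 74.4, 255.8]
tcp_rot: [180.0, 0.0, 95.4]
ft_force: [-0.4, 0.0, 0.9]
finger_gap: 21.6
turn -0.0002 shift [1.798 0.089 2.016] rpy [1.7995e+02 1.0000e-02 9.5410e+01] F [-0.4  0.   0.9] gap 21.6 t 10.8
```

```bash
python3 -m jog '[[[0.45,0.03,0.5,0,0,0,0.25],[0.45,0.03,0.5,0,0,0,0.25],[0.45,0.03,0.5,0,0,0,0.25],[0.45,0,0.5,0,0,0,0.25],[0,0,0,0,0,0,0.25],[0,0,0,0,0,0,0.25]]]'; python3 to.py 545.5 164.3 61 95.5
```

```text
time: 11.55
tool_pos: [545.8, 164.9, 156.2]
tcp_rot: [179.9, 0.0, 95.4]
ft_force: [-0.0, 0.4, 0.1]
finger_gap: 21.6
turn -0.0002 shift [-0.011 -0.008  1.905] rpy [1.7994e+02 2.0000e-02 9.5430e+01] F [-0.   0.4  0.1] gap 21.6 t 11.55
```

```bash
python3 -m jog '[[[-0.01,-0.01,0.5,0,0,0,0.25],[0,0,0.5,0,0,0,0.25],[0,0,0.5,0,0,0,0.25],[0,0,0.4,0,0,0,0.25],[0,0,0,0,0,0,0.25],[0,0,0,0,0,0,0],[0,0,0,0,0,0,0],[0,0,0,0,0,0,0]]]' 40; python3 to.py 545.5 164.3 61 95.5
python3 -m jog '[[[0,0,-0.2,0,0,0,0],[0,0,-0.4,0,0,0,0],[0,0,-0.5,0,0,0,0],[0,0,-0.5,0,0,0,0],[0,0,-0.3,0,0,0,0],[0,0,0,0,0,0,0]]]';python3 to.py 543.2 -11.2 155 79.85;  python3 - <<'E'
from h import *
shot('side','s4.png')
E
```

```text
time: 12.55
tool_pos: [545.5, 165.2, 61.3]
tcp_rot: [179.9, -0.0, 95.6]
ft_force: [-0.3, -0.2, 2.0]
finger_gap: 8.2
turn 0.0002 shift [-0.018 -0.002  0.006] rpy [ 1.7991e+02 -1.0000e-02  9.5570e+01] F [-0.3 -0.2  2. ] gap 8.2 t 12.55
time: 13.3
tool_pos: [546.0, 165.3, 157.5]
tcp_rot: [179.8, -0.0, 95.6]
ft_force: [-0.1, 0.1, -0.8]
finger_gap: 8.1
turn 0.0437 shift [-3.485  0.567  0.05 ] rpy [ 1.798e+02 -2.000e-02  9.557e+01] F [-0.1  0.1 -0.8] gap 8.1 t 13.3
```

View pics/s4.png

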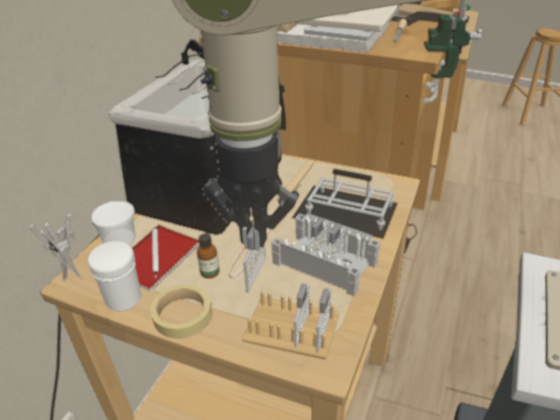

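```bash
python3 -m jog '[[[-0.4,0.1,0,0,0,0.0219,0],[-0.65,0.1,0,0,0,0.0218,0],[-0.65,0.1,0,0,0,0,0],[-0.65,0.1,0,0,0,0,0],[-0.65,0.1,0,0,0,0,0],[-0.46,0.06,0,0,0,0,0],[0,0,0,0,0,0,0],[0,0,0,0,0,0,0]]]'; python3 to.py 543.1 -10.6 59 79.85
```

```text
time: 14.35
tool_pos: [551.3, -8.3, 154.3]
tcp_rot: [-179.9, -0.0, 79.8]
ft_force: [0.3, 0.7, -0.8]
finger_gap: 8.4
turn -0.0001 shift [-0.075 -0.153  1.906] rpy [-1.799e+02 -2.000e-02  7.983e+01] F [ 0.3  0.7 -0.8] gap 8.4 t 14.35
```

```bash
python3 -m jog '[[[-0.075,-0.153,0,0,0,0,0],[0,0,0.3,0,0,0,0],[0,0,0.3,0,0,0,0],[0,0,0,0,0,0,0],[0,0,0,0,0,0,0]]]'; python3 to.py 543.1 -10.6 59 79.85;python3 - <<'E'
from h import *
im,d,p=shot('wrist','w5.png')
cv2.imwrite('pics/w5c.png',cv2.resize(im[:,100:460,::-1],(514,600)))
E
```

```text
time: 14.98
tool_pos: [543.6, -11.1, 125.0]
tcp_rot: [-180.0, 0.0, 79.8]
ft_force: [0.7, -0.3, 0.2]
finger_gap: 8.5
turn -0.0000 shift [ 0.007 -0.012  1.321] rpy [-179.97    0.     79.84] F [ 0.7 -0.3  0.2] gap 8.5 t 14.975
```

View pics/w5c.png

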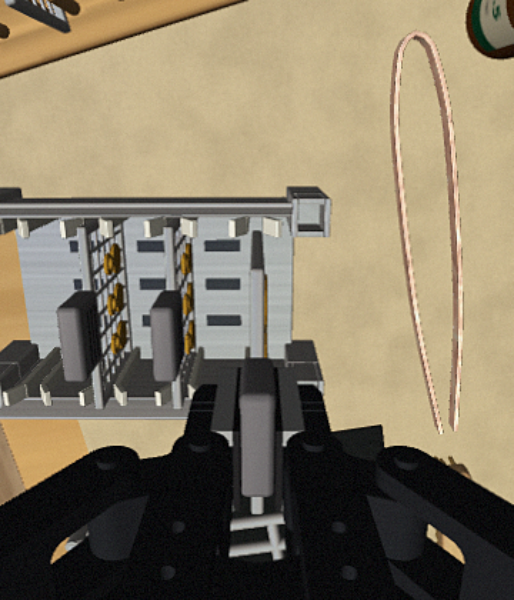

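The card (257,240–380) hangs over the guide‑4 mouths (235–272,228). Descending.

```bash
python3 -m jog '[[[0.005,-0.012,0.2,0,0,0,0],[0,0,0.2,0,0,0,0],[0,0,0.2,0,0,0,0],[0,0,0.2,0,0,0,0],[0,0,0,0,0,0,0]]]'; python3 to.py 543.1 -10.6 59 79.85;python3 -m jog '[[[0,0,0.2,0,0,0,0],[0,0,0.2,0,0,0,0],[0,0,0.08,0,0,0,0],[0,0,0.04,0,0,0,0],[0,0,0,0,0,0,0],[0,0,0,0,0,0,0]]]';python3 to.py 543.1 -10.6 59 79.85
```

```text
time: 15.65
tool_pos: [542.4, -10.8, 84.0]
tcp_rot: [-179.9, 0.0, 79.8]
ft_force: [0.9, -0.2, -1.1]
finger_gap: 8.3
turn -0.0000 shift [0.006 0.013 0.499] rpy [-1.799e+02  1.000e-02  7.984e+01] F [ 0.9 -0.2 -1.1] gap 8.3 t 15.65
time: 16.4
tool_pos: [543.4, -10.8, 59.5]
tcp_rot: [180.0, -0.0, 79.8]
ft_force: [0.7, 0.3, -0.7]
finger_gap: 8.4
turn -0.0000 shift [ 0.004 -0.006  0.01 ] rpy [179.97  -0.    79.83] F [ 0.7  0.3 -0.7] gap 8.4 t 16.4
```

```bash
python3 -m jog '[[[0,0,0.01,0,0,0,0.24],[0,0,0,0,0,0,0.24],[0,0,0,0,0,0,0.24],[0,0,-0.3,0,0,0,0.24],[0,0,-0.5,0,0,0,0.24],[0,0,-0.5,0,0,0,0.24],[0,0,-0.5,0,0,0,0.24],[0,0,-0.1,0,0,0,0.24],[0,0,0,0,0,-0.0218,0.24],[0,0,0,0,0,-0.0218,0.24],[0,0,0,0,0,0,0.24]]]'; python3 to.py 444 154.4 155 95.5
```

```text
time: 17.77
tool_pos: [542.8, -10.8, 153.2]
tcp_rot: [-180.0, -0.0, 95.5]
ft_force: [-0.1, -0.2, 0.3]
finger_gap: 20.7
turn -0.0000 shift [ 3.477 -1.649 -0.035] rpy [-1.7995e+02 -1.0000e-02  9.5480e+01] F [-0.1 -0.2  0.3] gap 20.7 t 17.775
```

```bash
python3 -m jog '[[[0.6,-0.28,0,0,0,0,0.24],[0.6,-0.28,0,0,0,0,0.24],[0.6,-0.28,0,0,0,0,0.24],[0.6,-0.28,0,0,0,0,0.24],[0.6,-0.28,0,0,0,0,0.24],[0.48,-0.25,0,0,0,0,0.24],[0,0,0,0,0,0,0.24],[0,0,0,0,0,0,0.24]]]'; python3 to.py 444 154.4 61 95.5; python3 - <<'E'
from h import *
shot('side','s6.png')
im,W=load('s6.png');x,y,z=W[...,0],W[...,1],W[...,2]
for n,cx,cy,h in [('slot1',444,154.4,90),('slot2',478,157.7,90),('g4',543,-11,88)]:
    m=(abs(x-cx)<12)&(abs(y-cy)<25)&(abs(z-h)<4)
    q=W[m]; print(n,len(q),np.round(q.min(0),1) if len(q) else '',np.round(q.max(0),1) if len(q) else '',np.round(np.median(q,0),1))
E
```

```text
time: 18.77
tool_pos: [444.5, 154.1, 153.7]
tcp_rot: [180.0, 0.0, 95.5]
ft_force: [0.4, 0.6, 0.7]
finger_gap: 20.7
turn -0.0001 shift [ 0.007 -0.009  1.855] rpy [1.7999e+02 2.0000e-02 9.5460e+01] F [0.4 0.6 0.7] gap 20.7 t 18.775
slot1 104 [437.  142.4  86. ] [448.  173.   91.4] [441.9 159.9  88.8]
slot2 102 [470.4 143.7  86. ] [481.8 174.5  91.4] [476.  161.6  88.9]
g4 13 [536.3 -22.6  84.4] [542.8 -14.8  88.6] [538.5 -19.   86.5]
```

```bash
python3 -m jog '[[[0.06,0,0.5,0,0,0,0.24],[0,0,0.5,0,0,0,0.24],[0,0,0.5,0,0,0,0.24],[0,0,0.355,0,0,0,0.24],[0,0,0,0,0,0,0.24],[0,0,0,0,0,0,0],[0,0,0,0,0,0,0],[0,0,0,0,0,0,0]]]' 40; python3 to.py 444 157 61 95.5
python3 -m jog '[[[0,0,-0.2,0,0,0,0],[0,0,-0.4,0,0,0,0],[0,0,-0.5,0,0,0,0],[0,0,-0.5,0,0,0,0],[0,0,-0.3,0,0,0,0],[0,0,0,0,0,0.0218,0],[0,0,0,0,0,0.0218,0],[0,0,0,0,0,0,0]]]';python3 to.py 442.8 6.8 155 79.85
```

```text
time: 19.82
tool_pos: [444.4, 157.5, 61.8]
tcp_rot: [179.9, -0.0, 95.5]
ft_force: [-0.3, -0.2, -0.5]
finger_gap: 8.4
turn 0.0001 shift [-0.009 -0.009  0.015] rpy [179.94  -0.    95.54] F [-0.3 -0.2 -0.5] gap 8.4 t 19.825
time: 20.82
tool_pos: [444.0, 157.4, 156.2]
tcp_rot: [180.0, -0.0, 79.9]
ft_force: [0.3, -0.3, -0.4]
finger_gap: 8.2
turn 0.0001 shift [-2.97   0.508  0.025] rpy [ 1.7999e+02 -1.0000e-02  7.9880e+01] F [ 0.3 -0.3 -0.4] gap 8.2 t 20.825
```

```bash
python3 -m jog '[[[-0.4,0.08,0,0,0,0,0],[-0.6,0.1,0,0,0,0,0],[-0.6,0.1,0,0,0,0,0],[-0.6,0.1,0,0,0,0,0],[-0.6,0.1,0,0,0,0,0],[-0.17,0.03,0,0,0,0,0],[0,0,0.3,0,0,0,0],[0,0,0.3,0,0,0,0],[0,0,0,0,0,0,0],[0,0,0,0,0,0,0]]]';python3 to.py 442.8 6.8 59.5 79.85;python3 - <<'E'
from h import *
im,d,p=shot('wrist','w7.png')
cv2.imwrite('pics/w7c.png',cv2.resize(im[:,100:460,::-1],(514,600)))
E
```

```text
time: 22.08
tool_pos: [442.7, 7.3, 125.8]
tcp_rot: [-180.0, -0.0, 79.9]
ft_force: [0.8, -0.2, 0.2]
finger_gap: 8.5
turn 0.0001 shift [-0.01   0.005  1.325] rpy [-179.95   -0.     79.9 ] F [ 0.8 -0.2  0.2] gap 8.5 t 22.075
```

View pics/w7c.png

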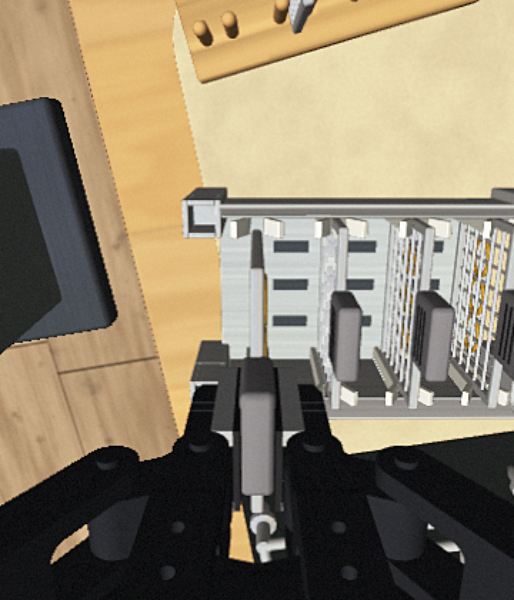

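Same alignment: card at x=257 between the guide‑1 mouths (238,275). Descend and release, then fetch the card in guide 2.

```bash
python3 -m jog '[[[-0.01,0.005,0.2,0,0,0,0],[0,0,0.2,0,0,0,0],[0,0,0.2,0,0,0,0],[0,0,0.2,0,0,0,0],[0,0,0.2,0,0,0,0],[0,0,0.2,0,0,0,0],[0,0,0.08,0,0,0,0],[0,0,0.045,0,0,0,0],[0,0,0,0,0,0,0],[0,0,0,0,0,0,0]]]';python3 to.py 442.8 6.8 59.5 79.85;python3 -m jog '[[[0,0,0.01,0,0,0,0.22],[0,0,0,0,0,0,0.22],[0,0,0,0,0,0,0.22],[0,0,-0.3,0,0,0,0.22],[0,0,-0.5,0,0,0,0.22],[0,0,-0.4,0,0,0,0.22],[0,0.3,0,0,0,0,0.22],[0,0.37,0,0,0,0,0.22],[0,0,0,0,0,0,0.22],[0,0,0,0,0,0,0.22]]]'; python3 to.py 476.4 1.0 59 79.85
```

```text
time: 23.38
tool_pos: [443.3, 6.2, 60.2]
tcp_rot: [180.0, -0.0, 79.8]
ft_force: [0.2, -0.1, -0.4]
finger_gap: 8.1
turn -0.0000 shift [ 0.011 -0.012  0.013] rpy [179.96  -0.    79.83] F [ 0.2 -0.1 -0.4] gap 8.1 t 23.375
time: 24.62
tool_pos: [475.5, 0.4, 119.6]
tcp_rot: [-180.0, -0.0, 79.8]
ft_force: [-1.1, -0.7, -0.4]
finger_gap: 18.8
turn -0.0000 shift [0.015 0.015 1.211] rpy [-179.97   -0.     79.84] F [-1.1 -0.7 -0.4] gap 18.8 t 24.625
```

```bash
python3 -m jog '[[[0.015,0.015,0.4,0,0,0,0.22],[0,0,0.4,0,0,0,0.22],[0,0,0.4,0,0,0,0.22],[0,0,0,0,0,0,0.22],[0,0,0,0,0,0,0],[0,0,0,0,0,0,0],[0,0,0,0,0,0,0],[0,0,0,0,0,0,0]]]' 40; python3 to.py 476.4 1 59 79.85
python3 -m jog '[[[0,0,-0.2,0,0,0,0],[0,0,-0.4,0,0,0,0],[0,0,-0.5,0,0,0,0],[0,0,-0.5,0,0,0,0],[0,0,-0.4,0,0,0,0],[0,0,0,0,0,-0.0218,0],[0,0,0,0,0,-0.0218,0],[0,0,0,0,0,0,0]]]';python3 to.py 444 154.4 161 95.5
```

```text
time: 25.62
tool_pos: [477.0, 0.9, 59.7]
tcp_rot: [180.0, -0.0, 79.8]
ft_force: [-1.4, -0.1, 0.8]
finger_gap: 8.4
turn -0.0000 shift [-0.001 -0.013  0.014] rpy [ 1.7998e+02 -1.0000e-02  7.9840e+01] F [-1.4 -0.1  0.8] gap 8.4 t 25.625
time: 26.62
tool_pos: [477.3, 0.8, 160.2]
tcp_rot: [179.9, 0.0, 95.5]
ft_force: [0.7, 0.6, -0.5]
finger_gap: 8.4
turn -0.0001 shift [ 3.121 -0.369 -0.016] rpy [1.7992e+02 2.0000e-02 9.5480e+01] F [ 0.7  0.6 -0.5] gap 8.4 t 26.625
```

```bash
python3 -m jog '[[[0.4,-0.04,0,0,0,0,0],[0.6,-0.08,0,0,0,0,0],[0.6,-0.08,0,0,0,0,0],[0.6,-0.08,0,0,0,0,0],[0.6,-0.08,0,0,0,0,0],[0.32,0,0,0,0,0,0],[0,0,0.4,0,0,0,0],[0,0,0.4,0,0,0,0],[0,0,0.1,0,0,0,0],[0,0,0,0,0,0,0],[0,0,0,0,0,0,0]]]'; python3 to.py 444 154.6 61.5 95.5
```

```text
time: 28.0
tool_pos: [444.7, 154.4, 115.3]
tcp_rot: [179.9, -0.0, 95.5]
ft_force: [-0.6, 0.9, -0.3]
finger_gap: 8.2
turn -0.0000 shift [ 0.005 -0.013  1.076] rpy [ 1.7991e+02 -1.0000e-02  9.5490e+01] F [-0.6  0.9 -0.3] gap 8.2 t 28.0
```

```bash
python3 -m jog '[[[0.005,-0.005,0.2,0,0,0,0],[0,0,0.2,0,0,0,0],[0,0,0.2,0,0,0,0],[0,0,0.2,0,0,0,0],[0,0,0.15,0,0,0,0],[0,0,0.1,0,0,0,0],[0,0,0.03,0,0,0,0],[0,0,0,0,0,0,0],[0,0,0,0,0,0,0]]]'; python3 to.py 444.4 154.6 61.5 95.5;python3 -m jog '[[[0,0,0,0,0,0,0.24],[0,0,0,0,0,0,0.24],[0,0,0,0,0,0,0.24],[0,0,-0.3,0,0,0,0.24],[0,0,-0.5,0,0,0,0.24],[0,0,-0.5,0,0,0,0.24],[0,0,-0.4,0,0,0,0.24],[0,0,0,0,0,0.0218,0.24],[0,0,0,0,0,0.0218,0.24],[0,0,0,0,0,0,0.24]]]'; python3 to.py 510 -5.0 150 79.85
```

```text
time: 29.12
tool_pos: [444.3, 154.8, 61.5]
tcp_rot: [179.9, -0.0, 95.5]
ft_force: [-3.3, -1.7, 10.4]
finger_gap: 8.3
turn 0.0001 shift [-0.004  0.002  0.001] rpy [179.94  -0.    95.53] F [-3.3 -1.7 10.4] gap 8.3 t 29.125
time: 30.38
tool_pos: [444.0, 154.7, 146.3]
tcp_rot: [179.9, -0.0, 79.9]
ft_force: [-0.4, -0.5, -0.1]
finger_gap: 20.3
turn 0.0001 shift [-2.912  1.863 -0.073] rpy [ 1.7994e+02 -3.0000e-02  7.9880e+01] F [-0.4 -0.5 -0.1] gap 20.3 t 30.375
```

```bash
python3 -m jog '[[[-0.5,0.32,0,0,0,0,0.24],[-0.5,0.32,0,0,0,0,0.24],[-0.5,0.32,0,0,0,0,0.24],[-0.5,0.32,0,0,0,0,0.24],[-0.5,0.32,0,0,0,0,0.24],[-0.41,0.26,0,0,0,0,0.24],[0,0,0.4,0,0,0,0.22],[0,0,0.4,0,0,0,0.22],[0,0,0,0,0,0,0.22]]]'; python3 to.py 510 -5.0 59 79.85; python3 - <<'E'
from h import *
shot('side','s8.png');im=cv2.imread('pics/s8.png')
cv2.imwrite('pics/s8c.png',cv2.resize(im[190:370,220:440],(733,600),interpolation=cv2.INTER_CUBIC))
E
for i in s8; do python3 - <<'E'
from h import *
im,W=load('s8.png');x,y,z=W[...,0],W[...,1],W[...,2]
for n,cx,cy,h in [('slot1',444,154.4,90),('slot2',478,157.7,90),('g1',443,7,88)]:
    m=(abs(x-cx)<12)&(abs(y-cy)<25)&(abs(z-h)<4)
    q=W[m]; print(n,len(q),np.round(np.c_[q.min(0),q.max(0),np.median(q,0)].T,1).tolist())
E
done
```

```text
time: 31.5
tool_pos: [508.1, -4.9, 103.9]
tcp_rot: [-179.8, 0.0, 80.0]
ft_force: [0.3, 0.2, 0.2]
finger_gap: 18.2
turn 0.0004 shift [0.005 0.038 0.899] rpy [-1.798e+02  1.000e-02  7.998e+01] F [0.3 0.2 0.2] gap 18.2 t 31.5
slot1 103 [[438.0, 140.1, 86.1], [448.4, 170.5, 92.5], [442.7, 156.5, 88.9]]
slot2 98 [[471.4, 143.4, 86.4], [482.3, 174.5, 91.5], [476.1, 160.9, 89.0]]
g1 70 [[437.0, -7.6, 84.1], [449.3, 22.6, 89.6], [442.0, 9.4, 87.4]]
```

View pics/s8c.png

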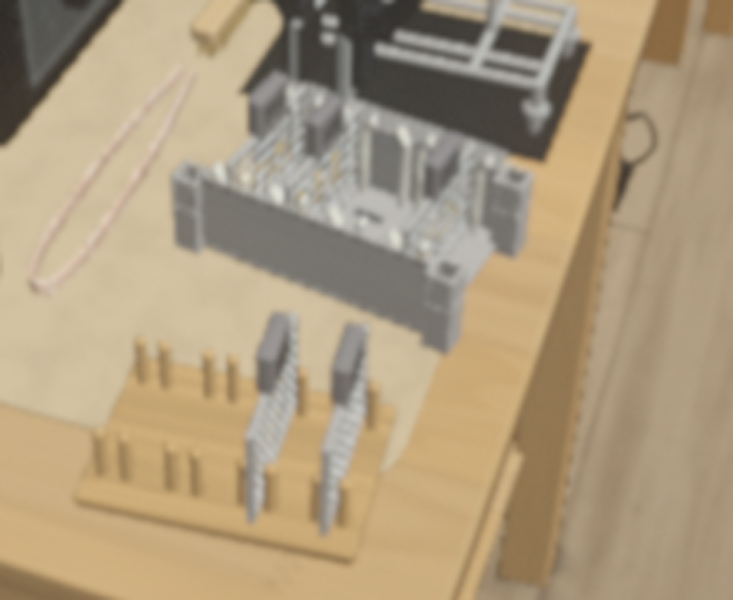

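Cleaned card seated in place 1 (tab height equals its neighbour's); ring cards in guides 4 and 1 home. Next: guide 3 card → place 4.

```bash
python3 -m jog '[[[0.005,0.038,0.3,0,0,0,0.22],[0,0,0.3,0,0,0,0.22],[0,0,0.29,0,0,0,0.22],[0,0,0,0,0,0,0.22],[0,0,0,0,0,0,0],[0,0,0,0,0,0,0],[0,0,0,0,0,0,0],[0,0,0,0,0,0,0]]]' 40; python3 to.py 510 -5 59 79.85
python3 -m jog '[[[0,0,-0.2,0,0,0,0],[0,0,-0.4,0,0,0,0],[0,0,-0.5,0,0,0,0],[0,0,-0.5,0,0,0,0],[0,0,-0.4,0,0,0,0],[0,0,0,0,0,-0.0218,0],[0,0,0,0,0,-0.0218,0],[0,0,0,0,0,0,0]]]';python3 to.py 545.7 164.4 161 95.5
```

```text
time: 32.55
tool_pos: [510.8, -5.0, 60.5]
tcp_rot: [-179.9, 0.0, 79.8]
ft_force: [-5.6, 1.1, -2.1]
finger_gap: 8.2
turn -0.0000 shift [-0.004 -0.015  0.031] rpy [-179.92    0.     79.84] F [-5.6  1.1 -2.1] gap 8.2 t 32.55
time: 33.55
tool_pos: [512.7, -5.3, 162.5]
tcp_rot: [179.8, 0.0, 95.5]
ft_force: [0.1, -0.1, 0.0]
finger_gap: 8.2
turn -0.0001 shift [3.314 0.982 0.031] rpy [1.798e+02 4.000e-02 9.548e+01] F [ 0.1 -0.1  0. ] gap 8.2 t 33.55
```

```bash
python3 -m jog '[[[0.4,0.16,0,0,0,0,0],[0.6,0.17,0,0,0,0,0],[0.6,0.17,0,0,0,0,0],[0.6,0.17,0,0,0,0,0],[0.6,0.17,0,0,0,0,0],[0.51,0.14,0,0,0,0,0],[0,0,0.4,0,0,0,0],[0,0,0.4,0,0,0,0],[0,0,0.1,0,0,0,0],[0,0,0,0,0,0,0],[0,0,0,0,0,0,0]]]'; python3 to.py 545.7 164.4 62.5 95.5
```

```text
time: 34.92
tool_pos: [544.8, 164.0, 116.5]
tcp_rot: [179.9, -0.0, 95.5]
ft_force: [0.9, -0.1, -1.3]
finger_gap: 8.1
turn -0.0001 shift [0.005 0.019 1.08 ] rpy [ 1.7994e+02 -1.0000e-02  9.5480e+01] F [ 0.9 -0.1 -1.3] gap 8.1 t 34.925
```

```bash
python3 -m jog '[[[0.005,0.016,0.2,0,0,0,0],[0,0,0.2,0,0,0,0],[0,0,0.2,0,0,0,0],[0,0,0.2,0,0,0,0],[0,0,0.15,0,0,0,0],[0,0,0.1,0,0,0,0],[0,0,0.02,0,0,0,0],[0,0,0,0,0,0,0],[0,0,0,0,0,0,0]]]'; python3 to.py 545.7 164.4 62.5 95.5;python3 -m jog '[[[0,0,0,0,0,0,0.24],[0,0,0,0,0,0,0.24],[0,0,0,0,0,0,0.24],[0,0,-0.3,0,0,0,0.24],[0,0,-0.5,0,0,0,0.24],[0,-0.5,-0.4,0,0,0,0.24],[0,-0.5,0,0,0,0,0.22],[0,-0.36,0,0,0,0,0.22],[0,0,0,0,0,0,0.22],[0,0,0,0,0,0,0.22]]]'; python3 to.py 478 158.6 61 95.5
```

```text
time: 36.05
tool_pos: [545.2, 164.7, 62.5]
tcp_rot: [180.0, -0.0, 95.5]
ft_force: [0.3, 0.3, -0.3]
finger_gap: 8.4
turn 0.0001 shift [-0.008  0.01   0.001] rpy [179.98  -0.    95.53] F [ 0.3  0.3 -0.3] gap 8.4 t 36.05
time: 37.3
tool_pos: [478.2, 158.3, 123.2]
tcp_rot: [179.9, -0.0, 95.5]
ft_force: [0.4, 1.5, 0.4]
finger_gap: 19.0
turn 0.0001 shift [ 0.007 -0.004  1.245] rpy [ 1.799e+02 -1.000e-02  9.553e+01] F [0.4 1.5 0.4] gap 19.0 t 37.3
```

```bash
python3 -m jog '[[[0.005,-0.004,0.4,0,0,0,0.22],[0,0,0.4,0,0,0,0.22],[0,0,0.44,0,0,0,0.22],[0,0,0,0,0,0,0.22],[0,0,0,0,0,0,0],[0,0,0,0,0,0,0],[0,0,0,0,0,0,0],[0,0,0,0,0,0,0]]]' 40; python3 to.py 478 158.6 61 95.5
python3 -m jog '[[[0,0,-0.2,0,0,0,0],[0,0,-0.4,0,0,0,0],[0,0,-0.5,0,0,0,0],[0,0,-0.5,0,0,0,0],[0,0,-0.4,0,0,0,0],[0,0,0,0,0,0.0218,0],[0,0,0,0,0,0.0218,0],[0,0,0,0,0,0,0]]]';python3 to.py 476.5 1 155 79.85
```

```text
time: 38.3
tool_pos: [477.4, 158.5, 60.7]
tcp_rot: [180.0, -0.0, 95.5]
ft_force: [-1.0, -0.1, -1.1]
finger_gap: 8.2
turn 0.0001 shift [ 0.002  0.013 -0.006] rpy [179.96  -0.    95.53] F [-1.  -0.1 -1.1] gap 8.2 t 38.3
time: 39.3
tool_pos: [477.2, 158.4, 161.0]
tcp_rot: [180.0, -0.0, 79.9]
ft_force: [-0.9, 0.1, -1.4]
finger_gap: 8.3
turn 0.0001 shift [-3.102  0.54   0.121] rpy [ 1.7996e+02 -2.0000e-02  7.9880e+01] F [-0.9  0.1 -1.4] gap 8.3 t 39.3
```

```bash
python3 -m jog '[[[-0.4,0.08,0,0,0,0,0],[-0.6,0.1,0,0,0,0,0],[-0.6,0.1,0,0,0,0,0],[-0.6,0.1,0,0,0,0,0],[-0.6,0.1,0,0,0,0,0],[-0.3,0.06,0,0,0,0,0],[0,0,0.35,0,0,0,0],[0,0,0.35,0,0,0,0],[0,0,0,0,0,0,0],[0,0,0,0,0,0,0]]]';python3 to.py 476.5 1 58.7 79.85;python3 - <<'E'
from h import *
im,d,p=shot('wrist','w9.png')
cv2.imwrite('pics/w9c.png',cv2.resize(im[:,100:460,::-1],(514,600)))
E
```

```text
time: 40.55
tool_pos: [476.1, 1.7, 125.0]
tcp_rot: [-180.0, -0.0, 79.9]
ft_force: [0.7, -0.3, -0.4]
finger_gap: 8.5
turn 0.0001 shift [-0.013  0.01   1.326] rpy [-179.95   -0.     79.9 ] F [ 0.7 -0.3 -0.4] gap 8.5 t 40.55
```

View pics/w9c.png

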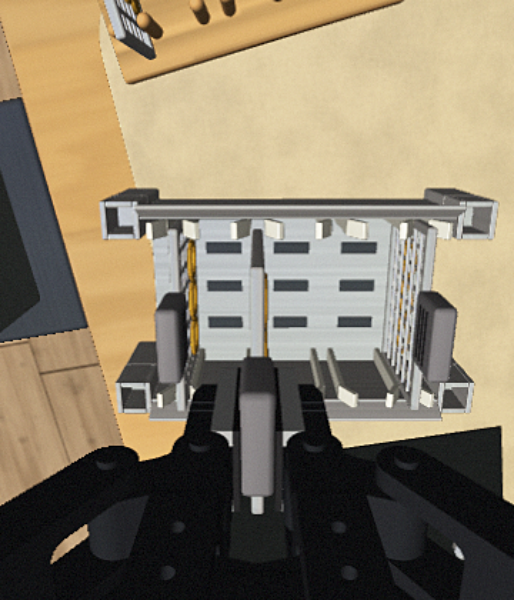

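Aligned over guide 2 (mouths at 238 and 273, card at 257). Insert, release, back off high for a check.

```bash
python3 -m jog '[[[-0.01,0.005,0.2,0,0,0,0],[0,0,0.2,0,0,0,0],[0,0,0.2,0,0,0,0],[0,0,0.2,0,0,0,0],[0,0,0.2,0,0,0,0],[0,0,0.2,0,0,0,0],[0,0,0.08,0,0,0,0],[0,0,0.045,0,0,0,0],[0,0,0,0,0,0,0],[0,0,0,0,0,0,0]]]';python3 to.py 476.5 1 58.7 79.85;python3 -m jog '[[[0,0,0.01,0,0,0,0.22],[0,0,0,0,0,0,0.22],[0,0,0,0,0,0,0.22],[0,0,-0.3,0,0,0,0.22],[0,0,-0.5,0,0,0,0.22],[0,0,-0.8,0,0,0,0.3],[0,0,-0.8,0,0,0,0.3],[0,0,-0.8,0,0,0,0.3],[0,0,-0.8,0,0,0,0.3],[0,0,0,0,0,0,0.3]]]'; python3 to.py 540 -30 265 -0.9
```

```text
time: 41.85
tool_pos: [476.8, 0.5, 59.4]
tcp_rot: [180.0, -0.0, 79.8]
ft_force: [0.4, 0.4, -0.9]
finger_gap: 8.0
turn -0.0000 shift [ 0.009 -0.007  0.014] rpy [179.97  -0.    79.84] F [ 0.4  0.4 -0.9] gap 8.0 t 41.85
time: 43.1
tool_pos: [478.6, 0.3, 264.0]
tcp_rot: [179.5, -0.0, 79.8]
ft_force: [-0.4, -0.4, -0.1]
finger_gap: 25.5
turn 0.2243 shift [ 1.237  0.587 -0.02 ] rpy [ 1.7952e+02 -3.0000e-02  7.9840e+01] F [-0.4 -0.4 -0.1] gap 25.5 t 43.1
```

```bash
python3 -m jog '[[[0,0,-0.1,0,0,0.0249,0.4],[0,0,-0.1,0,0,0.0249,0.4],[0,0,-0.1,0,0,0.0249,0.4],[0,0,-0.1,0,0,0.0249,0.4],[0,0,-0.1,0,0,0.0249,0.4],[0,0,0,0,0,0.0249,0.4],[0,0,0,0,0,0.0249,0.4],[0,0,0,0,0,0.0249,0.4],[0,0,0,0,0,0.0249,0.4]]]';python3 -m jog '[[[0.4,0.15,0,0,0,0,0.4],[0.4,0.15,0,0,0,0,0.4],[0.4,0.15,0,0,0,0,0.4],[0,0,0,0,0,0,0.4],[0,0,0,0,0,0,0.4],[0,0,0,0,0,0,0.4]]]'; python3 - <<'E'
from h import *
im,d,p=shot('wrist','w10.png')
E
python3 m3.py w10.png
```

```text
time: 44.22
tool_pos: [476.0, 0.6, 283.2]
tcp_rot: [-180.0, 0.1, -1.1]
ft_force: [0.2, 0.1, 0.3]
finger_gap: 33.9
time: 44.98
tool_pos: [535.6, -22.5, 283.6]
tcp_rot: [-180.0, 0.0, -0.8]
ft_force: [0.3, 0.2, 0.1]
finger_gap: 34.1
mat z 2.08
rack 4871 c [493.   -2.5] s [164.5  97.3] long-axis a -10.0
 tab 305 c [543.7 -11.3] s [29.7  9.2] long-axis a 80.6
   local u,v [51.2  0.4] z 87.9
 tab 260 c [477.6   0.7] s [29.7  9.1] long-axis a 81.5
   local u,v [-16.1   0.5] z 87.8
 tab 231 c [444.    5.5] s [28.2  9.8] long-axis a 80.4
   local u,v [-49.7  -0.7] z 87.8
stand 6178 c [495.  159.3] s [131.9  95.3] long-axis a 5.3
 tab 290 c [546.4 164.1] s [29.6  9. ] long-axis a -84.9
   local u,v [52.  -0.1] z 89.8
 tab 235 c [444.8 154. ] s [29.1  9.3] long-axis a -82.8
   local u,v [-50.1  -0.8] z 89.9
```

View pics/w10.png

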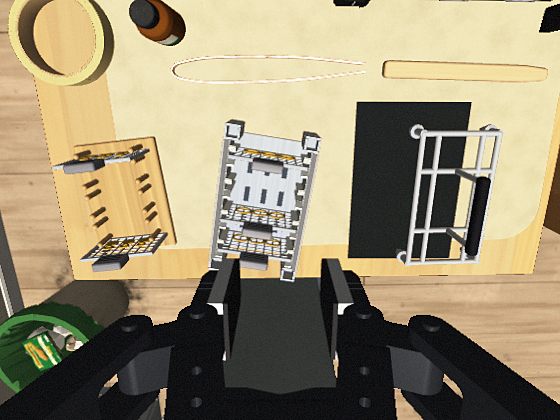

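All cards are home (tab heights 87.9/89.8, positions within ~1.3 mm). The frame was knocked sideways on the mat, its handle now around (478,216); measure it.

```bash
cat > mh.py <<'E'
from h import *
import sys
im,W=load(sys.argv[1]); x,y,z=W[...,0],W[...,1],W[...,2]+1.4
m=(z>82)&(z<102)&(y<-120)&(y>-330)&(x>400)&(x<620)&(im.max(2)<90)
p=W[m]; print(len(p),cv2.minAreaRect(p[:,:2].astype(np.float32)),np.percentile(p[:,2]+1.4,[5,50,95]))
q=p-p.mean(0); u,s,v=np.linalg.svd(q,full_matrices=False);print('dir',v[0])
m=(z>29)&(z<45)&(y<-120)&(y>-330)&(x>400)&(x<620); p=W[m]; print('wires',len(p),cv2.minAreaRect(p[:,:2].astype(np.float32)))
A=np.c_[p[:,:2]-p[:,:2].mean(0),np.ones(len(p))];print('plane',np.linalg.lstsq(A,p[:,2]+1.4,rcond=None)[0])
E
python3 mh.py w10.png
```

```text
1057 ((492.3647155761719, -212.8554229736328), (10.918190956115723, 79.32897186279297), 89.86641693115234) [85.14935694 91.95257323 93.81037077]
dir [-0.99971307  0.01242701 -0.02047816]
wires 3900 ((492.2186279296875, -210.20953369140625), (90.91861724853516, 156.31280517578125), 89.28021240234375)
plane [1.79153458e-02 5.04042656e-02 3.85145479e+01]
```

```bash
python3 to.py 492.3 -212.3 150 -0.5; python3 -m jog '[[[-0.1,0.5,0,0,0,-0.001,0.6],[-0.1,0.5,0.2,0,0,0,0.6],[-0.1,0.5,0.4,0,0,0,0.6],[-0.1,0.5,0.5,0,0,0,0.6],[-0.1,0.5,0.5,0,0,0,0.6],[-0.1,0.5,0.5,0,0,0,0.6],[-0.1,0.5,0.5,0,0,0,0.6],[-0.1,0.3,0,0,0,0,0.6],[0,0,0,0,0,0,0.6],[0,0,0,0,0,0,0.6]]]';python3 to.py 492.3 -212.3 68.5 -0.5
```

```text
turn -0.0009 shift [-0.834  3.802  2.674] rpy [-1.8e+02 -1.0e-02 -8.2e-01] F [ 0.2 -0.5  0.1] gap 34.2 t 45.025
time: 46.28
tool_pos: [495.3, -212.2, 155.2]
tcp_rot: [180.0, -0.1, -0.5]
ft_force: [0.4, 0.3, 0.8]
finger_gap: 51.2
turn 0.0001 shift [-0.061  0.002  1.734] rpy [ 1.7996e+02 -1.3000e-01 -4.7000e-01] F [0.4 0.3 0.8] gap 51.2 t 46.275
```

```bash
python3 -m jog '[[[-0.06,0,0.4,0,0,0,0.6],[0,0,0.4,0,0,0,0.6],[0,0,0.4,0,0,0,0.6],[0,0,0.4,0,0,0,0.6],[0,0,0.12,0,0,0,0.6],[0,0,0,0,0,0,0],[0,0,0,0,0,0,0],[0,0,0,0,0,0,0],[0,0,0,0,0,0,0],[0,0,0,0,0,0,0],[0,0,0,0,0,0,0]]]' 60; python3 to.py 492.3 -212.3 68.5 -0.5;python3 -m jog '[[[0,0,-0.1,0,0,0,0],[0,0,-0.3,0,0,0,0],[0,0,-0.5,0,0,0,0],[0,0,-0.5,0,0,0,0],[0,0,-0.5,0,0,0,0],[0,0,-0.5,0,0,0,0],[0,0,-0.4,0,0,0.0135,0],[0,0,0,0,0,0.0135,0],[0,0,0,0,0,0,0],[0,0,0,0,0,0,0]]]';python3 to.py 493 -2.2 205 -10.15
```

```text
time: 47.65
tool_pos: [492.3, -212.7, 68.8]
tcp_rot: [180.0, -0.1, -0.5]
ft_force: [0.2, 1.8, 6.5]
finger_gap: 8.7
turn 0.0000 shift [-0.001 -0.009  0.005] rpy [ 1.7997e+02 -1.2000e-01 -4.9000e-01] F [0.2 1.8 6.5] gap 8.7 t 47.65
time: 48.9
tool_pos: [491.1, -212.4, 207.4]
tcp_rot: [-180.0, 0.0, -10.1]
ft_force: [0.2, -0.6, -2.6]
finger_gap: 8.7
turn 0.0001 shift [-0.702 -4.145  0.048] rpy [-1.7999e+02  4.0000e-02 -1.0100e+01] F [ 0.2 -0.6 -2.6] gap 8.7 t 48.9
```

```bash
python3 -m jog '[[[-0.05,-0.4,0,0,0,0,0],[-0.1,-0.6,0,0,0,0,0],[-0.1,-0.6,0,0,0,0,0],[-0.1,-0.6,0,0,0,0,0],[-0.1,-0.6,0,0,0,0,0],[-0.1,-0.6,0,0,0,0,0],[-0.1,-0.5,0,0,0,0,0],[-0.05,-0.245,0,0,0,0,0],[0,0,0,0,0,0,0],[0,0,0,0,0,0,0]]]';python3 to.py 493.1 -2.2 160 -10.15; python3 - <<'E'
from h import *
shot('wrist','w11.png')
im,W=load('w11.png');x,y,z=W[...,0],W[...,1],W[...,2]+1.4
s=telemetry.sense();zo=s['tool_pos'][2]-67.5;print('zo',zo)
m=(z>zo+28)&(z<zo+42)&(abs(x-493)<110)&(abs(y+2)<80);p=W[m]
print(len(p),cv2.minAreaRect(p[:,:2].astype(np.float32)))
A=np.c_[p[:,:2]-p[:,:2].mean(0),np.ones(len(p))];print('plane',np.linalg.lstsq(A,p[:,2]+1.4,rcond=None)[0]-[0,0,zo])
E
```

```text
time: 50.15
tool_pos: [493.6, -2.8, 207.5]
tcp_rot: [180.0, 0.0, -10.2]
ft_force: [0.3, -0.2, -2.5]
finger_gap: 8.5
turn -0.0002 shift [-0.013 -0.01   0.95 ] rpy [179.98   0.   -10.21] F [ 0.3 -0.2 -2.5] gap 8.5 t 50.15
zo 139.9866084489486
14497 ((494.61083984375, -1.947540283203125), (89.65519714355469, 154.8878631591797), 79.75891876220703)
plane [1.86959240e-02 2.55590392e-02 3.72183419e+01]
```

View pics/w11.png

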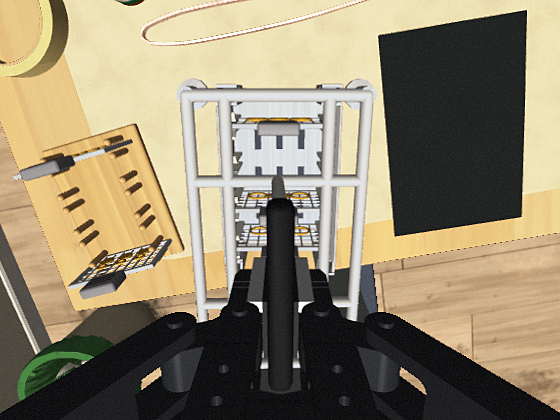

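```bash
python3 - <<'E'
from h import *
a=np.radians(-10.15)
for f,zo,c in [('w1.png',34,(493.2,-2.6)),('w11.png',140,(493.6,-2.8))]:
    im,W=load(f);x,y,z=W[...,0]-c[0],W[...,1]-c[1],W[...,2]+1.4-zo
    u=x*np.cos(a)+y*np.sin(a);v=-x*np.sin(a)+y*np.cos(a)
    m=(z>29)&(z<41)&(abs(v)<50)&(u<84)&(u>10)
    for n,k in [('left',(v>36)),('right',(v<-36))]:
        q=m&k; e=np.percentile(v[q],[1,99]); print(f,n,q.sum(),'z',np.round(np.percentile(z[q],[50,90,97]),2),'v',np.round(e,1))
    q=m&(u>60); print(' u max',np.percentile(u[q],99.7))
    h=(z>84)&(z<95)&(abs(v)<20)&(u>-5)&(u<60)&(im.max(2)<90); print(' handle v',np.percentile(v[h],[2,98]),'umax',np.percentile(u[h],99.5),'z',np.median(z[h]))
E
```

```text
w1.png left 442 z [37.49 38.68 39.14] v [36.5 44.1]
w1.png right 409 z [37.4  38.7  39.32] v [-43.3 -36.2]
 u max 77.54764334991188
 handle v [-4.41573556  4.71365991] umax 39.604778725873125 z 91.66016783022329
w11.png left 2027 z [38.62 39.69 40.08] v [36.4 44.9]
w11.png right 1858 z [36.32 37.4  37.91] v [-42.8 -36.3]
 u max 77.89835035382185
 handle v [-15.92696131  15.65064264] umax 39.9524721996328 z 91.16850021166425
```

The frame hangs rolled 1.6° in the grip (picked off the mat edge); level it before insertion.

```bash
python3 -m jog '[[[-0.016,-0.012,0,-0.0046,0,0,0],[0,-0.011,0.4,0,0,0,0],[0,-0.011,0.4,0,0,0,0],[0,0,0,0,0,0,0],[0,0,0,0,0,0,0]]]';python3 to.py 493.1 -2.2 160 -10.15; python3 - <<'E'
from h import *
shot('wrist','w12.png');a=np.radians(-10.15)
s=telemetry.sense();zo=s['tool_pos'][2]-67.5;print('zo',zo)
c=(493.1,-2.3)
im,W=load('w12.png');x,y,z=W[...,0]-c[0],W[...,1]-c[1],W[...,2]+1.4-zo
u=x*np.cos(a)+y*np.sin(a);v=-x*np.sin(a)+y*np.cos(a)
m=(z>29)&(z<41)&(abs(v)<52)&(u<84)&(u>10)
for n,k in [('left',(v>36)),('right',(v<-36))]:
    q=m&k; e=np.percentile(v[q],[1,99]); print(n,q.sum(),'z',np.round(np.percentile(z[q],[50,90,97]),2),'v',np.round(e,1))
q=m&(u>60); print(' u max',np.percentile(u[q],99.7))
for lo in (12,35,58): 
    for k in (1,-1):
        q=m&(abs(u-lo-10)<8)&(k*v>36); print(lo,k,np.round(np.percentile(k*v[q],99),1))
# rack sockets
b=(z+zo>44)&(z+zo<56)&(abs(v)<56)&(u>60)&(u<90); print('rack',b.sum(),np.percentile(u[b],99.5) if b.sum() else '',np.percentile(v[b],[.5,99.5]) if b.sum() else '')
E
```

```text
time: 50.82
tool_pos: [493.3, -1.8, 168.3]
tcp_rot: [178.3, -0.0, -10.2]
ft_force: [0.1, 0.3, -1.9]
finger_gap: 9.0
turn -0.0002 shift [-0.003  0.009  0.166] rpy [ 1.7832e+02 -4.0000e-02 -1.0210e+01] F [ 0.1  0.3 -1.9] gap 9.0 t 50.825
zo 101.175012291163
left 2016 z [37.1  38.25 38.67] v [36.3 44.6]
right 1874 z [37.15 38.21 38.63] v [-43.1 -36.5]
 u max 77.994604012031
12 1 44.3
12 -1 42.7
35 1 44.4
35 -1 42.6
58 1 45.2
58 -1 43.6
rack 432 81.13061517878577 [-48.29597168  47.6322    ]
```

```bash
python3 -m jog '[[[-0.008,0.008,0.3,0,0,0,0],[0,-0.009,0.3,0,0,0,0],[0,-0.009,0.3,0,0,0,0],[0,0,0,0,0,0,0],[0,0,0,0,0,0,0]]]';python3 to.py 492.8 -2.5 101.5 -10.15; python3 -m jog '[[[0,-0.003,0.08,0,0,0,0],[0,-0.003,0.08,0,0,0,0],[0,-0.002,0.08,0,0,0,0],[0,0,0,0,0,0,0]]]';python3 to.py 492.8 -2.5 101.5 -10.15
```

```text
time: 51.5
tool_pos: [492.5, -2.3, 122.6]
tcp_rot: [178.3, 0.0, -10.2]
ft_force: [-0.7, 0.0, -2.2]
finger_gap: 8.7
turn -0.0001 shift [0.007 0.003 0.421] rpy [ 1.7834e+02  1.0000e-02 -1.0200e+01] F [-0.7  0.  -2.2] gap 8.7 t 51.5
time: 52.0
tool_pos: [492.1, -2.2, 110.0]
tcp_rot: [178.3, 0.1, -10.2]
ft_force: [0.4, -0.1, -1.6]
finger_gap: 8.7
turn -0.0001 shift [0.016 0.003 0.17 ] rpy [ 1.7834e+02  5.0000e-02 -1.0200e+01] F [ 0.4 -0.1 -1.6] gap 8.7 t 52.0
```

```bash
python3 -m jog '[[[0.006,-0.002,0.06,0,0,0,0],[0,-0.002,0.06,0,0,0,0],[0,-0.001,0.04,0,0,0,0],[0,0,0,0,0,0,0],[0,0,0,0,0,0,0]]]';python3 to.py 492.8 -2.5 101.5 -10.15
```

```text
time: 52.62
tool_pos: [492.9, -2.3, 102.8]
tcp_rot: [178.3, -0.0, -10.2]
ft_force: [0.2, -1.2, -1.2]
finger_gap: 8.4
turn -0.0001 shift [-0.001  0.004  0.025] rpy [ 1.7835e+02 -2.0000e-02 -1.0200e+01] F [ 0.2 -1.2 -1.2] gap 8.4 t 52.625
```

Nearly down; last millimetre, release, retreat high, and check.

```bash
python3 -m jog '[[[0,0,0.02,0,0,0,0],[0,0,0,0,0,0,0],[0,0,0,0,0,0,0.3],[0,0,0,0,0,0,0.35],[0,0,0,0,0,0,0.4],[0,0,-0.3,0,0,0,0.4],[0,0,-0.5,0,0,0,0.4],[0,0,-0.8,0,0,0,0.4],[0,0,-0.8,0.0046,0,0,0.4],[0,0,-0.8,0,0,0,0.4],[0.5,0,-0.4,0,0,0,0.4],[0.5,0,0,0,0,0,0.4]]]'; python3 -m jog '[[[0,0,0,0,0,0,0.4],[0,0,0,0,0,0,0.4]]]'; python3 - <<'E'
from h import *
shot('wrist','w13.png');a=np.radians(-10.15)
zo=34;c=(493.1,-2.3)
im,W=load('w13.png');x,y,z=W[...,0]-c[0],W[...,1]-c[1],W[...,2]+1.4-zo
u=x*np.cos(a)+y*np.sin(a);v=-x*np.sin(a)+y*np.cos(a)
B=(abs(u)<86)&(abs(v)<54)
for n,m in [('wires',B&(z>30)&(z<41)),('handle',(z>84)&(z<95)&(abs(v)<20)&(abs(u)<50)&(im.max(2)<90)),('rack',B&(z>-4)&(z<24))]:
    p=W[m];print(n,len(p),cv2.minAreaRect(p[:,:2].astype(np.float32)),'z',np.percentile(z[m],[50,95]))
m=B&(z>30)&(z<41)
for n,k in [('v+',v>36),('v-',v<-36),('u+',u>70),('u-',u<-70)]: print(n,(m&k).sum(),np.round(np.percentile(z[m&k],[50,90]),2))
E
python3 m3.py w13.png
```

```text
time: 54.12
tool_pos: [544.4, -8.0, 285.9]
tcp_rot: [-180.0, -0.4, -10.2]
ft_force: [-1.4, 0.9, -1.1]
finger_gap: 34.3
time: 54.38
tool_pos: [542.1, -7.6, 281.7]
tcp_rot: [180.0, 0.0, -10.2]
ft_force: [-1.1, -0.4, -0.6]
finger_gap: 34.1
wires 5035 ((493.8183288574219, -2.3116378784179688), (88.58702087402344, 155.38525390625), 79.63313293457031) z [37.42160116 38.94670733]
handle 892 ((493.726318359375, -2.7717485427856445), (8.952659606933594, 79.65211486816406), 79.72563171386719) z [91.7407791  93.06022712]
rack 2249 ((493.6219177246094, -2.3145523071289062), (96.80494689941406, 163.03427124023438), 79.94136047363281) z [18.05896306 23.70612718]
v+ 925 [37.44 38.63]
v- 797 [37.44 38.57]
u+ 616 [37.52 38.75]
u- 450 [37.33 38.59]
mat z 2.06
rack 2615 c [493.6  -2.3] s [163.   96.8] long-axis a -10.1
 tab 304 c [543.4 -11.4] s [28.8  9.2] long-axis a 79.7
   local u,v [51.   0.2] z 87.9
 tab 92 c [479.6  10.4] s [9.9 8.2] long-axis a 79.6
   local u,v [-15.7  10.4] z 87.7
 tab 74 c [475.8  -9.9] s [8.1 8. ] long-axis a -10.0
   local u,v [-15.9 -10.2] z 87.5
 tab 80 c [446.   16.2] s [9.1 8.8] long-axis a 79.5
   local u,v [-49.8  10.1] z 87.8
 tab 72 c [442.3  -3.1] s [8.8 8.1] long-axis a -10.0
   local u,v [-50.   -9.5] z 87.8
stand 5821 c [494.6 159.2] s [132.3  95. ] long-axis a 5.3
 tab 272 c [546.1 163.6] s [29.1  9. ] long-axis a -84.3
   local u,v [51.7 -0.6] z 89.9
 tab 235 c [445.  154.4] s [31.1  8.8] long-axis a -84.4
   local u,v [-49.9  -0.4] z 89.8
```

View pics/w13.png

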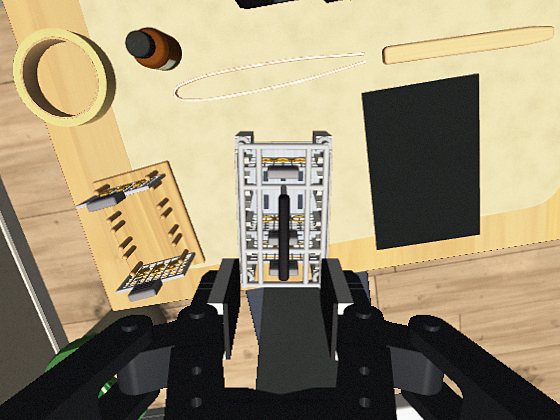

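The frame is seated: level, heights equal to the start state (37.4 / 91.7 mm), and centred on the rack within 0.5 mm. All cards are home and the bystanders untouched. Handing in.

```bash
python3 -c "
from bench import job;print(job.hand_in())"
```

```text
the job is handed in; nothing more can be done
None
```

The batch is changed and the job is handed in, at about 54 s of the 208 s allowed; the hand-in gives no verdict.

- **What moved:** I stood the keeper frame on the mat. The three ring cards went into guides 4, 1 and 2, and the two pendant cards into stand places 1 and 4. Then I put the frame back on the rack.
- **Frame knocked aside:** during the card moves the frame was pushed about 4 cm across the mat, with one side hanging off the mat's edge. I measured it again, gripped it there, and levelled a 1.6° roll before lowering it.
- **Last checks (wrist camera):**
  - **Frame:** centred on the rack within about 0.5 mm. It is level, and its wires and handle read the same height as when it was seated at the start.
  - **Ring cards:** tab tops at about 87.5–87.9 mm, against 88 mm expected. They stood within 1.5 mm of their guide centres before the frame went back.
  - **Pendant cards:** tab tops at 89.8–89.9 mm, against 90 mm expected, and within about 1.5 mm of the middle of their places.
  - **Bystanders:** they appear unmoved in the last picture; I did not measure their positions.
- **Limits of the checks:** no check failed. The depth readings carried a constant offset of about −1.4 mm, which I corrected for. With the frame on, its handle hides the middle of two ring-card tabs, so for those two the last check covers only the tab ends.

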